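# Clear the goldsmith's bench

## Task

Clear the goldsmith's bench: put the two bangles over the wooden post, the wide band at the bottom and the narrow band lying on top of it, the flat steel bench block in the large square tray, the small dimpled dapping block in the small square tray and the wooden ring clamp in the long tray. Everything should end up lying flat, the same way up as it is now and fully inside its tray or level on the post; set things down rather than dropping them, and leave the copper wire spool where it is.

Things in the scene. Friction and masses are not known exactly. Their poses are not given: they have to be found in the camera images.
- bench_block: Loose plain flat square steel block, 60 x 60 mm, 22 mm tall, about 0.6 kg. Origin: centre of its underside; x and y along its sides, z up.
- dapping_block: Loose steel cube with 36 mm sides and round dark dimples on its faces (one large one on top), about 0.36 kg. Origin: centre of its underside; x and y along its sides, z up.
- ring_clamp: Loose jeweller's wooden ring clamp lying on its side: a bar 110 mm long (its x), 26 mm wide (its y), 22 mm tall, of two dark wood halves with a brass band and dark jaws at the +x end; about 80 g. Either end may point either way in its tray. Origin: centre of its underside.
- wide_bangle: Loose round steel bangle lying flat, the WIDE (tall, thick) band: 62 mm outer diameter, 50 mm inner diameter, wall 6 mm, 26 mm tall, about 120 g. Origin: centre of its underside, z up along its axis.
- narrow_bangle: Loose round steel bangle lying flat, the NARROW (low, thin) band: 62 mm outer diameter, 55 mm inner diameter, wall 3.5 mm, 12 mm tall, about 50 g. Origin: centre of its underside, z up along its axis.
- large_tray: Large square dark wooden tray with a grey lining and a low lip, 92 x 92 mm outside, 84 x 84 mm inside, 11 mm tall, inner floor 4 mm above the bench, walls 4 mm; fixed to the bench. Origin: centre of its underside; x and y along its sides, z up.
- small_tray: Small square dark wooden tray with a grey lining and a low lip, 66 x 66 mm outside, 58 x 58 mm inside, 11 mm tall, inner floor 4 mm above the bench, walls 4 mm; fixed to the bench. Origin: centre of its underside; x and y along its sides, z up.
- long_tray: Long dark wooden tray with a grey lining and a low lip, 144 x 62 mm outside, 136 x 54 mm inside, 11 mm tall, inner floor 4 mm above the bench, walls 4 mm; fixed to the bench. Origin: centre of its underside; x and y along its sides (x the long way), z up.
- post: Bangle stand fixed to the bench: a round wooden base, 90 mm diameter and 10 mm thick, with an upright round post in its middle, 26 mm diameter, narrowing from 55 mm to its top 62 mm above the bench. A finger does not fit between a bangle and the post, so bangles are best held by their outside. Origin: centre of the underside of the base, z up.
- wire_spool: Loose spool of copper wire standing among the trays at the back: two flanges 48 mm in diameter, 42 mm tall; to be left alone. Origin: centre of its underside, z up.

How it is judged (in metres and radians):
At the end, for the whole second after the job is handed in: Blocks flat on their tray floors (centres within 18 mm of the tray's), clamp flat in the long tray (20 mm); wide bangle round the post on its base (14 mm off axis), narrow one round it on the wide one (16.5 mm); heights within 4 mm, tilt under 0.1 rad, all at rest (horizontal distance between bench_block and large_tray below 0.018 m and z of bench_block in the frame of large_tray between 0 and 0.008 m and angle between each of bench_block, dapping_block, ring_clamp, wide_bangle, narrow_bangle's own z axis and vertical below 0.1 rad and linear speed of each of bench_block, dapping_block, ring_clamp, wide_bangle, narrow_bangle below 0.02 m/s and angular speed of each of bench_block, dapping_block, ring_clamp, wide_bangle, narrow_bangle below 0.2 rad/s and horizontal distance between dapping_block and small_tray below 0.018 m and z of dapping_block in the frame of small_tray between 0 and 0.008 m and horizontal distance between ring_clamp and long_tray below 0.02 m and z of ring_clamp in the frame of long_tray between 0 and 0.008 m and horizontal distance between wide_bangle and post below 0.014 m and z of wide_bangle in the frame of post between 0.006 and 0.014 m and horizontal distance between narrow_bangle and post below 0.0165 m and z of narrow_bangle in the frame of post between 0.032 and 0.04 m); the robot touches nothing.
It fails at once if the wire spool is moved by more than 30 mm (distance of wire_spool from where it was at the start of the episode above 0.03 m).
It fails at once if one of the five things is dropped or knocked flying (faster than 0.8 m/s, out of the fingers: a fall of about 35 mm) ((linear speed of bench_block above 0.8 m/s and contact force between the fingers and bench_block below 0.05 N) or (linear speed of dapping_block above 0.8 m/s and contact force between the fingers and dapping_block below 0.05 N) or (linear speed of ring_clamp above 0.8 m/s and contact force between the fingers and ring_clamp below 0.05 N) or (linear speed of wide_bangle above 0.8 m/s and contact force between the fingers and wide_bangle below 0.05 N) or (linear speed of narrow_bangle above 0.8 m/s and contact force between the fingers and narrow_bangle below 0.05 N)).
It also fails if it takes over 125 s, if anything falls off the work surface, if the arm or the gripper's body presses on something with over 40 N, if the wrist force passes 120 N, or if a joint passes its speed limit or range.

## Robot

A 6-joint arm with a two-finger parallel gripper is mounted at the origin on the work surface. World frame = base frame: x ahead of the robot, y to its left, z up, the work surface at z = 0. Lengths are in m, angles in degrees, forces in N, time in s.
With the tool pointing down it reaches from about 0.275 to 0.975 m from the base axis. Payload 8.4 kg.
Tool frame: the origin (TCP) lies at the very end of the fingers, on their centre line; the grasp point (between the pads) lies behind it (ctrl.hold_point_z is the z of the grasp point in the tool frame, in m); z points along the fingers, y is the line along which they close (so a half turn about z gives the same grasp; the last joint's range is limited). The gripper opens to 92 mm and grips with 3 to 60 N. Pads are 20 mm wide; open, the fingers measure 128 mm over their backs; the gripper's body (75 mm by 189 mm) begins 69 mm behind the grasp point.
Start: joints at [-77.2, 20.225, 93.587, -0, 66.188, -0.138], TCP at [0.14, -0.609, 0.215] pointing down, gripper open.
Joint ranges: [-150.9, 150.9], [-52.94, 120.26], [3.33, 152.33], [-74.26, 254.26], [0, 154.13], [-172.89, 172.89]. Speed limits (degrees/s): [127.2, 127.2, 159.86, 180, 180, 180].

## Interface

Orientations are given as a 3x3 rotation matrix whose columns are the frame's x, y, z axes.
In Python, from bench import observe, optics, ctrl gives the robot as it stands. The module is installed in compiled form; this text tells all that it offers.
- The arm moves only by the tool apply_moves, never from a script. Its argument "series" is one flat list of numbers, 6 for each row, row after row: the shift along the tool's x, y, z in cm, then the turn, a rotation vector about the tool's x, y, z in degrees. In form: [tx, ty, tz, ax, ay, az, tx, ty, tz, ax, ay, az, ...]. A call has 1 to 8 rows; each row is the pose to reach, as a shift and turn from the pose commanded when the call began, along the tool's axes at that moment; what a row does not reach only later rows make up. A row lasts 1/8 s, in which the tool goes at most 62.5 mm and 10.7 degrees, less where a joint would pass 70% of its speed; a pose out of reach is approached as far as the arm can. A call with a gripper value outside its range is refused whole. "jaw" is the finger opening in cm, from 0 to 9.19, set as the call begins (left out, the last holds). The fingers move at their own pace and stop on an object; the grip force is fixed at half the most. Time passes only in rows, so rows that repeat a pose let the fingers close. It gives the time, the measured TCP pose, the force, the opening and the grip force at its end, in the units of the state.
- observe(): the state, without advancing time (a new reading comes with each control period).
- optics.snapshot(name): name is "scene" or "top"; returns a dict with "frame" (384x512x3 uint8, red, green, blue), "camera_matrix" (3x3 intrinsics, pixels), "k1" (the pictures are not rectified: a ray, as slopes to the right and down, at radius r is drawn at 1 + k1 r^2 times it, then the intrinsics apply), "xyz" and "rotation" of the camera in the world. Camera axes: x right, y up, looking along -z (the intrinsics and any distortion apply to the point x, -y, -z); pixel columns grow to the right and rows downward; lengths in m; the calibration is good to about 2 mm. A picture is of the moment at which its call begins. There is no depth.
- ctrl.close_job(): hands the job in; it is judged then, once.
The state is a dict: "t": time; "joint_pos": joint angles; "joint_vel": joint speeds; "tau": joint torques, N m; "position": TCP position; "eef_rot": TCP orientation; "contact_force": force on the tool from outside, world axes, zero at the start; "ft_torque": the same for the moment, N m; "opening": finger opening in m; "grasp_force": force on a finger pad.
Only numpy, scipy, OpenCV 4.12 (cv2) and the standard library are available. Lean on these libraries where they do the work, as an engineer would, in place of code of your own. Each camera call takes 0.05 s, during which the arm holds its last target. There are 200 camera calls.

## Working session

There is one attempt and no reset: what is moved stays moved. The work goes in short steps, Python scripts to look and compute and a tool call to move; the robot and the scene stay as the last step left them, time stands still between calls to the robot, and variables do not carry over. Pictures are saved under pics/ and viewed, at most 15 in all, crops included, and the job is handed in when it is done.

Besides the shell and the picture viewer there is one more tool, called as name(argument=value, ...) on one line, values as JSON. apply_moves: Moves the arm, as the interface text tells. Its arguments: {"type":"object","properties":{"series":{"type":"array"},"jaw":{"type":"number"}},"required":["series"]}

```bash
mkdir -p pics
python3 - <<'E'
from bench import observe, optics, ctrl
import cv2
s=observe();print(s, ctrl.hold_point_z)
for n in("scene","top"):
    d=optics.snapshot(n);cv2.imwrite(f"pics/{n}0.png",d["frame"][...,::-1]);print(n,d["camera_matrix"],d["k1"],d["xyz"],d["rotation"])
E
```

```text
{'t': 0.0, 'joint_pos': array([-7.71997163e+01,  2.02627843e+01,  9.36276879e+01,  5.03872316e-04,
        6.61877199e+01, -1.37511202e-01]), 'joint_vel': array([ 0.07342726, -0.04510406,  0.13861972,  0.04369107,  0.00763859,
       -0.0713018 ]), 'tau': array([-1.11358757e-03, -5.93853700e+01, -3.34221160e+01,  6.95137423e-02,
        2.33542331e-02, -1.28768843e-04]), 'position': array([ 0.13982885, -0.60866143,  0.21387082]), 'eef_rot': array([[ 9.74614514e-01,  2.23889397e-01, -2.94509832e-04],
       [ 2.23889591e-01, -9.74613603e-01,  1.33257469e-03],
       [ 1.13160563e-05, -1.36468432e-03, -9.99999069e-01]]), 'contact_force': array([-0.0927649 , -0.12814451,  0.07322209]), 'ft_torque': array([-0.03082279, -0.02232931,  0.0138393 ]), 'grasp_force': 0.0, 'opening': 0.09166644065227482} -0.0187
scene [[415.8143317    0.         260.77605512]
 [  0.         415.8143317  188.89611496]
 [  0.           0.           1.        ]] -0.009376232245125626 [1.10608618 0.14612419 0.94614434] [[-0.26354244 -0.8059454   0.53009187]
 [ 0.9646367  -0.22281879  0.14081131]
 [ 0.0046282   0.54845583  0.83616672]]
top [[393.25667209   0.         254.7261659 ]
 [  0.         393.25667209 197.46581105]
 [  0.           0.           1.        ]] -0.05294802072312615 [ 0.41129637 -0.00669926  1.01927824] [[ 0.00553472  0.9913579  -0.13106822]
 [-0.99994326  0.00667975  0.00829811]
 [ 0.0091019   0.13101485  0.99133862]]
```

View pics/scene0.png

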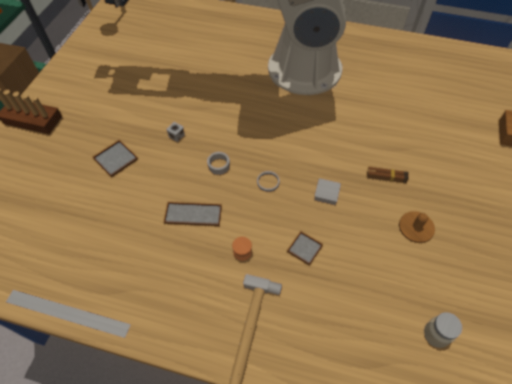

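View pics/top0.png

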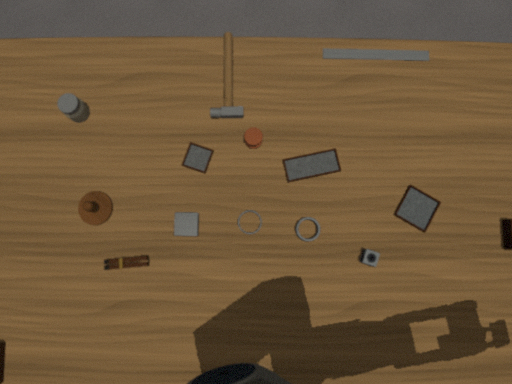

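The top view shows the post at (95,207), clamp (126,262), bench block (186,224), small tray (198,158), spool (254,136), narrow bangle (249,222), wide bangle (307,229), long tray (312,165), large tray (417,208) and dapping block (371,258). The scene view shows the same things: post (417,227), clamp (387,174), block (327,190), trays (305,248), (193,214) and (116,158), bangles (268,181) and (218,162), dapping block (175,131).

```bash
cat > h.py <<'E'
import numpy as np, cv2
from bench import observe, optics, ctrl
def undist(d,px):
    K=d["camera_matrix"]; dist=np.array([d["k1"],0,0,0.])
    return cv2.undistortPoints(np.float64(px).reshape(-1,1,2),K,dist).reshape(-1,2)
def rays(d,px):
    u=undist(d,px); v=np.c_[u[:,0],-u[:,1],-np.ones(len(u))]@np.array(d["rotation"]).T
    return np.array(d["xyz"]),v
def plane(d,px,z):
    o,v=rays(d,px); return o+v*((z-o[2])/v[:,2])[:,None]
def tri(d1,p1,d2,p2):
    o1,v1=rays(d1,p1);o2,v2=rays(d2,p2);v1=v1[0];v2=v2[0]
    s=np.linalg.lstsq(np.c_[v1,-v2],o2-o1,rcond=None)[0]
    a=o1+s[0]*v1;b=o2+s[1]*v2
    return (a+b)/2,np.linalg.norm(a-b)
def snap(n):
    d=optics.snapshot(n); d["hsv"]=cv2.cvtColor(d["frame"],cv2.COLOR_RGB2HSV).astype(int); return d
def blob(m,c,r):
    "largest contour of mask m within r px of c"
    w=np.zeros(m.shape,np.uint8); cv2.circle(w,c,r,255,-1)
    w[~m]=0
    cs=cv2.findContours(w,cv2.RETR_EXTERNAL,cv2.CHAIN_APPROX_NONE)[0]
    return max(cs,key=cv2.contourArea)
def go(x,y,z,yaw):
    "shift (cm) and turn (deg) in tool axes; yaw = world angle of tool y (closing line), deg"
    s=observe();R=s["eef_rot"];sh=R.T@(np.array([x,y,z])-s["position"])*100
    cur=np.degrees(np.arctan2(R[1,1],R[0,1])); dy=-((yaw-cur+90)%180-90)
    return np.round(sh,2),round(dy,1)
E
cat > m.py <<'E'
from h import *
D={n:snap(n) for n in("top","scene")}
objs={"bench":((186,224),(327,190),18,20,"grey"),"dap":((371,258),(176,131),14,13,"grey"),"narrow":((249,222),(268,181),18,16,"grey"),"wide":((307,229),(218,162),18,16,"grey"),
"clamp":((126,262),(387,174),28,26,"dark"),"small":((198,158),(305,248),22,22,"grey"),"long":((312,165),(193,214),36,36,"grey"),"large":((417,208),(116,158),30,28,"grey"),"post":((95,207),(417,227),22,22,"red"),"spool":((254,136),(242,246),16,16,"red")}
for n,(ct,cs,rt,rs,k) in objs.items():
    r={}
    for v,c,rad in(("top",ct,rt),("scene",cs,rs)):
        d=D[v];f=d["hsv"];S=f[...,1];V=f[...,2];H=f[...,0]
        # local background colour = median on ring
        yy,xx=np.mgrid[:384,:512];q=np.hypot(xx-c[0],yy-c[1]);ring=(q>rad)&(q<rad+6)
        bg=np.median(f[ring],axis=0)
        if k=="grey": m=S<bg[1]*.5
        elif k=="dark": m=V<bg[2]*.68
        else: m=(H<bg[0]-3)&(S>bg[1]*1.05)
        b=blob(m,c,rad); r[v]=b
        (cx,cy),(w,h),a=cv2.minAreaRect(b);M=cv2.moments(b)
        r[v+"c"]=(M["m10"]/M["m00"],M["m01"]/M["m00"]); r[v+"r"]=cv2.minAreaRect(b)
        print(n,v,"bg",bg,"area",M["m00"],"c",np.round(r[v+"c"],1),"rect",np.round([cx,cy,w,h,a],1))
    p,e=tri(D["top"],r["topc"],D["scene"],r["scenec"])
    zz=max(p[2],0); box=plane(D["top"],cv2.boxPoints(r["topr"]),zz)
    ed=np.diff(box[:3,:2],axis=0)
    print("   tri",np.round(p,4),"miss",round(e,4),"sides",np.round(np.linalg.norm(ed,axis=1),4),"yaw",np.round(np.degrees(np.arctan2(ed[:,1],ed[:,0])),1),"planectr",np.round(box.mean(0)[:2],4))
E
python3 m.py
```

```text
bench top bg [ 17. 130. 118.] area 523.0 c [185.7 223.6] rect [186.  223.5  23.   24.   90. ]
bench scene bg [ 18. 128. 159.] area 434.0 c [327.1 190.8] rect [327.1 190.9  22.6  21.4  13. ]
   tri [0.4753 0.1612 0.0159] miss 0.0012 sides [0.0616 0.0587] yaw [ -89.6 -178.7] planectr [0.4759 0.1599]
dap top bg [ 17. 130. 118.] area 219.0 c [369.6 257.2] rect [369.5 257.   17.4  14.9  18.4]
dap scene bg [ 18. 128. 163.] area 158.5 c [175.1 130.5] rect [176.  130.   15.6  14.1  45. ]
   tri [ 0.3925 -0.3043  0.0256] miss 0.0022 sides [0.0375 0.044 ] yaw [ -20.1 -108.2] planectr [ 0.3933 -0.3051]
narrow top bg [ 17. 130. 119.] area 26.5 c [248.9 220. ] rect [249.  221.5  23.   22.   90. ]
narrow scene bg [ 18. 128. 160.] area 13.5 c [268.5 173.1] rect [267.5 174.    4.   17.   90. ]
   tri [4.831e-01 3.000e-04 4.800e-02] miss 0.0023 sides [0.0546 0.0569] yaw [ -89.6 -179.8] planectr [ 0.4798 -0.001 ]
wide top bg [ 17. 130. 119.] area 436.0 c [307.5 228.7] rect [307.  228.5  23.   24.   90. ]
wide scene bg [ 18. 128. 161.] area 344.0 c [218.1 162.3] rect [217.5 162.5  21.   21.   90. ]
   
[... 1207 characters left out ...]
0.5197 -0.4398  0.0086] miss 0.0013 sides [0.0836 0.0865] yaw [ -31.8 -119.8] planectr [ 0.5203 -0.4411]
post top bg [ 17. 131. 123.] area 4.0 c [ 85.6 202. ] rect [ 85.  201.5   9.    2.2  35.5]
post scene bg [ 18. 128. 165.] area 4.5 c [418.3 227.7] rect [417.9 227.8   3.1   6.3  63.4]
   tri [0.5287 0.4084 0.0291] miss 0.015 sides [0.0056 0.0238] yaw [ -33.2 -123.9] planectr [0.5289 0.4181]
spool top bg [ 17. 130. 125.] area 292.5 c [252.9 137.3] rect [253.  137.5  21.   18.   90. ]
spool scene bg [ 18. 127. 166.] area 362.5 c [241.8 248.3] rect [241.5 248.5  23.   19.   90. ]
   tri [ 0.7006 -0.0086  0.025 ] miss 0.0016 sides [0.0471 0.0565] yaw [ -89.5 -179.8] planectr [ 0.7005 -0.0097]
```

Run:
```python
import cv2,numpy as np
a=cv2.imread("pics/top0.png")[120:280,70:450];b=cv2.imread("pics/scene0.png")[110:270,80:450]
cv2.imwrite("pics/c0.png",np.vstack([cv2.resize(a,(760,320),interpolation=2),cv2.resize(b,(760,280),interpolation=2)]))
```

```text
(no output)
```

View pics/c0.png

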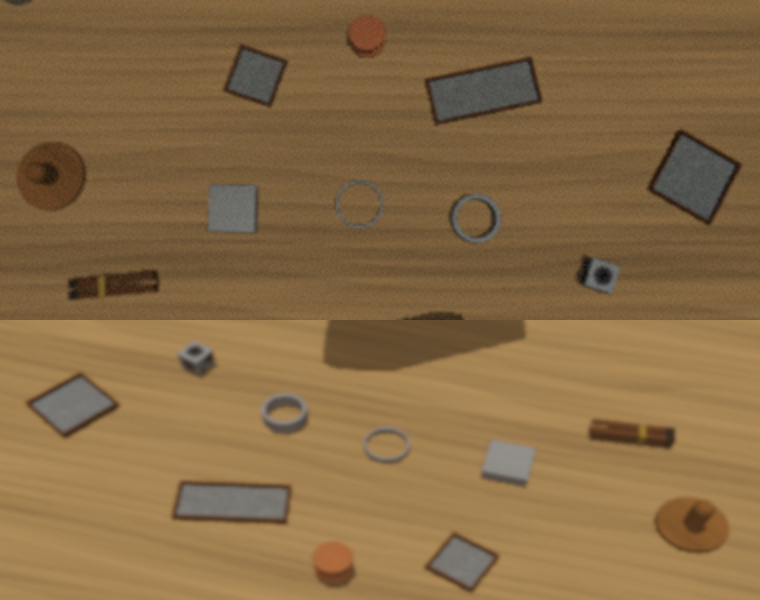

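The crop shows clean outlines. The bench block, wide bangle and trays agree in both views, but the narrow bangle, clamp, post and dapping block top need better masks. The dapping block's top dimple is at about (371.5,258) in top and (176,128) in scene. The clamp spans roughly (105,263) to (149,260) in top.

```bash
cat > m2.py <<'E'
from h import *
D={n:snap(n) for n in("top","scene")}
def lab(d): return cv2.cvtColor(np.float32(d["frame"])/255,cv2.COLOR_RGB2LAB)
def hullof(v,c,rad,k,t):
    L=lab(D[v]);yy,xx=np.mgrid[:384,:512];q=np.hypot(xx-c[0],yy-c[1])
    bg=np.median(L[(q>rad)&(q<rad+8)],axis=0);e=L-bg
    m={"narrow":e[...,2]<-t,"clamp":(e[...,0]<-t)|(e[...,2]>15),"post":e[...,1]>t,"dark":L[...,0]<t}[k]&(q<rad)
    m=m.astype(np.uint8)
    n,lb,st,_=cv2.connectedComponentsWithStats(m,connectivity=8)
    if k in("post","dark"): m=(lb==1+np.argmax(st[1:,4]))
    p=np.argwhere(m)[:,::-1].astype(np.float32)
    return cv2.convexHull(p).reshape(-1,2),p
for n,ct,cs,rt,rs,tt,ts in(("narrow",(249,222),(268,181),17,15,7,8),("clamp",(126,262),(387,175),28,26,7,10),("post",(95,207),(417,227),22,22,3,4),("dark",(371,258),(176,128),5,4,30,45)):
    C={}
    for v,c,r,t in(("top",ct,rt,tt),("scene",cs,rs,ts)):
        h,p=hullof(v,c,r,n,t); M=cv2.moments(h); C[v]=(M["m10"]/M["m00"],M["m01"]/M["m00"])
        rc=cv2.minAreaRect(h); print(n,v,len(p),np.round(C[v],1),"rect",np.round([*rc[0],*rc[1],rc[2]],1))
        b=plane(D[v],cv2.boxPoints(rc),.011);ed=np.diff(b[:3,:2],axis=0)
        print("     sides",np.round(np.linalg.norm(ed,axis=1),3),"yaw",np.round(np.degrees(np.arctan2(ed[:,1],ed[:,0])),1), "ctr@11mm", np.round(plane(D[v],C[v],.011)[0],4))
    print("  tri",np.round(tri(D["top"],C["top"],D["scene"],C["scene"]),4) if 0 else [np.round(x,4) for x in tri(D["top"],C["top"],D["scene"],C["scene"])])
E
python3 m2.py
```

```text
narrow top 172 [249.3 221.7] rect [249. 222.  24.  24.  90.]
     sides [0.062 0.062] yaw [ -89.6 -179.8] ctr@11mm [ 0.4818 -0.0015  0.011 ]
narrow scene 219 [267.7 180.7] rect [267.5 180.5  21.   23.   90. ]
     sides [0.064 0.069] yaw [105.5  13.9] ctr@11mm [ 4.826e-01 -1.000e-04  1.100e-02]
  tri [array([ 0.4818, -0.0009,  0.0096]), np.float64(0.0012)]
clamp top 519 [127.4 258.6] rect [126.2 257.9  19.   47.3  84.3]
     sides [0.121 0.048] yaw [ -83.8 -172.2] ctr@11mm [0.3856 0.308  0.011 ]
clamp scene 521 [387.3 174.9] rect [387.2 174.9  42.6  12.9   7.4]
     sides [0.045 0.116] yaw [-178.5   96.2] ctr@11mm [0.3758 0.3127 0.011 ]
  tri [array([0.3854, 0.3078, 0.0217]), np.float64(0.0061)]
post top 632 [ 94.5 207.5] rect [ 94.  207.5  33.   32.   90. ]
     sides [0.085 0.086] yaw [ -89.6 -177. ] ctr@11mm [0.5155 0.4    0.011 ]
post scene 718 [416.9 226.3] rect [417. 226.  30.  34.  90.]
     sides [0.089 0.089] yaw [105.4   2.4] ctr@11mm [0.5171 0.4021 0.011 ]
  tri [array([0.5157, 0.402 , 0.0082]), np.float64(0.0016)]
dark top 57 [371.  257.5] rect [371.  257.5   7.    8.   90. ]
     sides [0.021 0.018] yaw [-89.9 178.3] ctr@11mm [ 0.3919 -0.3134  0.011 ]
dark scene 28 [175.2 127.5] rect [175.5 127.5   5.    5.   90. ]
     sides [0.015 0.02 ] yaw [105.5  21.5] ctr@11mm [ 0.3703 -0.3145  0.011 ]
  tri [array([ 0.392 , -0.3031,  0.0385]), np.float64(0.0039)]
```

Everything is now located: the dapping block is at (0.392,-0.304) with its top at 38 mm, and the rest match the given sizes. I'll start with the dapping block.

```bash
python3 -c "
from h import *
print(go(.392,-.304,.10,-108))"
```

```text
(array([ 31.4 , -24.07,  11.44]), np.float64(30.9))
```

apply_moves(series=[31.4, -24.1, 11.4, 0, 0, 31, 31.4, -24.1, 11.4, 0, 0, 31, 31.4, -24.1, 11.4, 0, 0, 31, 31.4, -24.1, 11.4, 0, 0, 31, 31.4, -24.1, 11.4, 0, 0, 31, 31.4, -24.1, 11.4, 0, 0, 31, 31.4, -24.1, 11.4, 0, 0, 31, 31.4, -24.1, 11.4, 0, 0, 31], jaw=7)

```text
t: 1.3
position: [0.3928, -0.302, 0.0999]
eef_rot: [[0.952, -0.307, -0.001], [-0.307, -0.952, 0.001], [-0.001, -0.001, -1.0]]
contact_force: [-0.6, -0.2, 0.2]
opening: 0.0699
grasp_force: 0.0
```

```bash
python3 -c "
from h import *
print(observe()['position'],go(.392,-.304,.012,-108))
d=snap('scene')
cv2.imwrite('pics/a1.png',cv2.resize(d['frame'][80:200,90:270,::-1],(720,480),interpolation=2))"
```

```text
[ 0.39276533 -0.30200316  0.09992171] (array([-0.  ,  0.22,  8.79]), np.float64(0.1))
```

View pics/a1.png

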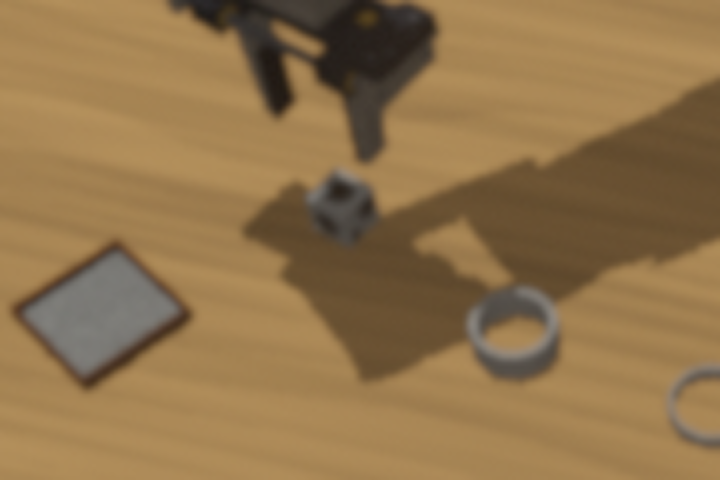

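The gripper stands above the cube, which is at (343,207) in the crop. The fingers are aligned to either side, so I descend and grip.

apply_moves(series=[0, 0.2, 8.8, 0, 0, 0, 0, 0.2, 8.8, 0, 0, 0, 0, 0.2, 8.8, 0, 0, 0, 0, 0.2, 8.8, 0, 0, 0])

```text
t: 1.85
position: [0.3917, -0.3071, 0.0137]
eef_rot: [[0.95, -0.311, 0.001], [-0.311, -0.95, -0.001], [0.001, 0.001, -1.0]]
contact_force: [0.2, 0.4, -0.3]
opening: 0.0704
grasp_force: 0.0
```

apply_moves(series=[0, 0, 0, 0, 0, 0, 0, 0, 0, 0, 0, 0, 0, 0, 0, 0, 0, 0, 0, 0, 0, 0, 0, 0], jaw=3)

```text
t: 2.35
position: [0.3915, -0.3058, 0.0129]
eef_rot: [[0.951, -0.31, 0.0], [-0.31, -0.951, -0.0], [0.0, 0.0, -1.0]]
contact_force: [-0.5, 1.1, 5.4]
opening: 0.0358
grasp_force: 30.0
```

```bash
python3 -c "
from h import *
print(observe()['position'],go(.650,.137,.10,-107.4))"
```

```text
[ 0.39152    -0.30582656  0.01291267] (array([ 10.85, -50.11,  -8.71]), np.float64(-0.7))
```

apply_moves(series=[0, 0, -9, 0, 0, 0, 0, 0, -9, 0, 0, 0, 10.8, -50, -9, 0, 0, 0, 10.8, -50, -9, 0, 0, 0, 10.8, -50, -9, 0, 0, 0, 10.8, -50, -9, 0, 0, 0, 10.8, -50, -9, 0, 0, 0, 10.8, -50, -9, 0, 0, 0])

```text
t: 3.35
position: [0.5806, 0.0201, 0.1022]
eef_rot: [[0.951, -0.31, -0.001], [-0.31, -0.951, -0.0], [-0.001, 0.0, -1.0]]
contact_force: [0.5, -0.5, -2.7]
opening: 0.0357
grasp_force: 30.0
```

apply_moves(series=[0, 0, 0, 0, 0, 0])

```text
t: 3.48
position: [0.5821, 0.0219, 0.1023]
eef_rot: [[0.952, -0.306, 0.001], [-0.306, -0.952, 0.001], [0.001, -0.001, -1.0]]
contact_force: [-0.5, -0.5, -3.4]
opening: 0.0359
grasp_force: 30.0
```

```bash
python3 -c "
from h import *
print(observe()['position'],go(.650,.137,.05,-107.4))"
```

```text
[0.58208749 0.02185709 0.10226834] (array([  2.94, -13.03,   5.24]), np.float64(-0.4))
```

apply_moves(series=[2.9, -13, 5.2, 0, 0, 0, 2.9, -13, 5.2, 0, 0, 0, 2.9, -13, 5.2, 0, 0, 0, 2.9, -13, 5.2, 0, 0, 0, 2.9, -13, 7.5, 0, 0, 0, 2.9, -13, 8.2, 0, 0, 0, 2.9, -13, 8.2, 0, 0, 0, 2.9, -13, 8.2, 0, 0, 0])

```text
t: 4.47
position: [0.6486, 0.1321, 0.0215]
eef_rot: [[0.951, -0.311, 0.001], [-0.311, -0.951, 0.0], [0.001, -0.0, -1.0]]
contact_force: [0.4, -0.8, -2.8]
opening: 0.0356
grasp_force: 30.0
```

```bash
python3 -c "
from h import *
print(observe()['position'],observe()['contact_force'],go(.650,.137,.017,-107.4))
for n in('scene','top'):
  d=snap(n)
  c=d['frame'][205:285,250:360] if n=='scene' else d['frame'][120:200,150:260]
  cv2.imwrite('pics/a2%s.png'%n,cv2.resize(c[...,::-1],(770,560),interpolation=2))"
```

```text
[0.64858791 0.13214563 0.02154688] [ 0.41044304 -0.80681246 -2.75412347] (array([-0.02, -0.51,  0.45]), np.float64(-0.7))
```

View pics/a2scene.png

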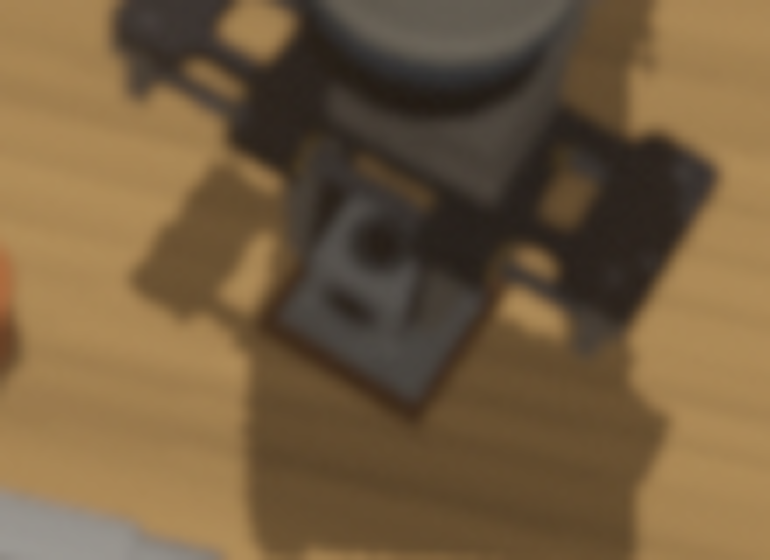

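The cube is aligned over the tray and sits about 5 mm to the left (-y) of centre, as the pose also says. I'll correct that, lower and release.

apply_moves(series=[0, -0.5, 0.2, 0, 0, 0, 0, -0.5, 0.4, 0, 0, 0, 0, -0.5, 0.45, 0, 0, 0, 0, -0.5, 0.45, 0, 0, 0])

```text
t: 5.08
position: [0.6502, 0.138, 0.017]
eef_rot: [[0.951, -0.31, 0.001], [-0.31, -0.951, 0.001], [0.001, -0.001, -1.0]]
contact_force: [-2.2, 0.7, 4.9]
opening: 0.0357
grasp_force: 30.0
```

apply_moves(series=[0, 0, 0, 0, 0, 0, 0, 0, 0, 0, 0, 0, 0, 0, 0, 0, 0, 0, 0, 0, -8, 0, 0, 0, 0, 0, -8, 0, 0, 0], jaw=5)

```text
t: 5.7
position: [0.6519, 0.1378, 0.0996]
eef_rot: [[0.951, -0.31, 0.005], [-0.31, -0.951, 0.001], [0.004, -0.003, -1.0]]
contact_force: [0.3, -0.2, -0.8]
opening: 0.0501
grasp_force: 0.0
```

```bash
python3 -c "
from h import *
print(observe()['position'],go(.4755,.160,.06,-90),go(.4755,.160,.010,-90))"
```

```text
[0.65191125 0.13782704 0.09962676] (array([-17.48,   3.37,   3.88]), np.float64(-18.1)) (array([-17.5 ,   3.39,   8.88]), np.float64(-18.1))
```

apply_moves(series=[-17.5, 3.4, 3.5, 0, 0, -18, -17.5, 3.4, 3.5, 0, 0, -18, -17.5, 3.4, 3.5, 0, 0, -18, -17.5, 3.4, 3.5, 0, 0, -18, -17.5, 3.4, 3.5, 0, 0, -18], jaw=8.5)

```text
t: 6.32
position: [0.4739, 0.1597, 0.0614]
eef_rot: [[1.0, -0.001, 0.001], [-0.001, -1.0, 0.0], [0.001, -0.0, -1.0]]
contact_force: [0.5, -0.2, 0.2]
opening: 0.0848
grasp_force: 0.0
```

```bash
python3 -c "
from h import *
print(observe()['position'],go(.4755,.160,.010,-90))"; python3 m.py | grep -A2 -E "small|bench"
```

```text
[0.47386275 0.15968004 0.06143492] (array([ 0.16, -0.03,  5.14]), np.float64(-0.0))
bench top bg [21. 38. 64.] area 15.0 c [193.9 220.9] rect [194.  220.5  11.    4.   90. ]
bench scene bg [ 17. 133.  98.] area 436.5 c [327.  191.2] rect [327.  191.2  22.1  21.8  12.5]
   tri [0.4807 0.1507 0.0182] miss 0.0224 sides [0.0102 0.0281] yaw [ -89.6 -178.6] planectr [0.4834 0.1393]Traceback (most recent call last):
  File "m.py", line 15, in <module>
    b=blob(m,c,rad); r[v]=b
  File "h.py", line 23, in blob
    return max(cs,key=cv2.contourArea)
ValueError: max() iterable argument is empty
```

apply_moves(series=[0.1, 0, 5, 0, 0, 0, 0.1, 0, 5.1, 0, 0, 0, 0.1, 0, 5.1, 0, 0, 0])

```text
t: 6.8
position: [0.4746, 0.1593, 0.0107]
eef_rot: [[1.0, -0.002, -0.0], [-0.002, -1.0, -0.0], [-0.0, 0.0, -1.0]]
contact_force: [0.5, -0.1, 0.1]
opening: 0.0854
grasp_force: 0.0
```

apply_moves(series=[0, 0, 0, 0, 0, 0, 0, 0, 0, 0, 0, 0, 0, 0, 0, 0, 0, 0, 0, 0, 0, 0, 0, 0], jaw=5)

```text
t: 7.3
position: [0.4745, 0.1599, 0.011]
eef_rot: [[1.0, -0.001, 0.002], [-0.001, -1.0, 0.001], [0.002, -0.001, -1.0]]
contact_force: [-1.3, 1.8, 7.6]
opening: 0.06
grasp_force: 30.0
```

```bash
python3 -c "
from h import *
print(observe()['position'],go(.520,-.440,.06,-121),go(.520,-.440,.0145,-121))"
```

```text
[0.47451286 0.15986706 0.01100174] (array([ 4.63, 59.98, -4.94]), np.float64(30.9)) (array([ 4.63, 59.98, -0.39]), np.float64(30.9))
```

apply_moves(series=[0, 0, -4, 0, 0, 0, 0, 0, -8, 0, 0, 0, 0.5, 5, -8, 0, 0, 5, 1.5, 15, -8, 0, 0, 15, 2, 20, -8, 0, 0, 20, 3, 30, -8, 0, 0, 31, 3, 30, -8, 0, 0, 31, 3, 30, -8, 0, 0, 31])

```text
t: 8.3
position: [0.5033, -0.1447, 0.0899]
eef_rot: [[0.854, -0.52, 0.0], [-0.52, -0.854, -0.001], [0.001, 0.001, -1.0]]
contact_force: [-0.7, 0.1, -5.2]
opening: 0.0596
grasp_force: 30.0
```

```bash
python3 -c "
from h import *
print(observe()['position'],go(.520,-.440,.05,-121))"
```

```text
[ 0.50333271 -0.14468892  0.08986797] (array([16.77, 24.36,  4.02]), np.float64(-0.3))
```

apply_moves(series=[16.8, 24.4, 2, 0, 0, 0, 16.8, 24.4, 2, 0, 0, 0, 16.8, 24.4, 2, 0, 0, 0, 16.8, 24.4, 2, 0, 0, 0, 16.8, 24.4, 2, 0, 0, 0, 16.8, 24.4, 4, 0, 0, 0, 16.8, 24.4, 6.2, 0, 0, 0, 16.8, 24.4, 6.2, 0, 0, 0])

```text
t: 9.3
position: [0.5196, -0.4332, 0.0249]
eef_rot: [[0.857, -0.515, -0.005], [-0.515, -0.857, 0.004], [-0.006, -0.001, -1.0]]
contact_force: [-0.8, 1.3, -5.5]
opening: 0.0595
grasp_force: 30.0
```

```bash
python3 -c "
from h import *
s=observe();print(s['position'],s['contact_force'],go(.520,-.440,.0155,-121))
d=snap('scene');e=snap('top')
c=np.hstack([cv2.resize(d['frame'][115:195,70:160],(400,400),interpolation=2),cv2.resize(e['frame'][165:245,370:460],(400,400),interpolation=2)])
cv2.imwrite('pics/a3.png',c[...,::-1])"
```

```text
[ 0.51959941 -0.43318476  0.02492879] [-0.78667117  1.25136895 -5.53836598] (array([0.39, 0.56, 0.94]), np.float64(0.0))
```

View pics/a3.png

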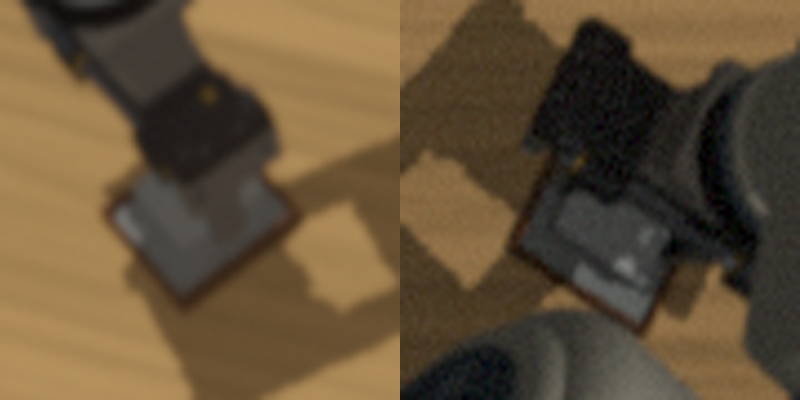

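The block is over the large tray and parallel to its walls, about 6 mm short of centre. I'll nudge it, lower and release.

apply_moves(series=[0.4, 0.5, 0.4, 0, 0, 0, 0.4, 0.5, 0.8, 0, 0, 0, 0.4, 0.5, 0.8, 0, 0, 0, 0.4, 0.5, 0.8, 0, 0, 0])

```text
t: 9.9
position: [0.5223, -0.4427, 0.0202]
eef_rot: [[0.857, -0.516, 0.0], [-0.516, -0.857, -0.0], [0.0, -0.0, -1.0]]
contact_force: [-0.5, -0.3, -5.6]
opening: 0.0599
grasp_force: 30.0
```

```bash
python3 -c "
from h import *
s=observe();print(s['position'],s['contact_force'],go(.520,-.440,.015,-121))"
```

```text
[ 0.52234308 -0.44270667  0.02021123] [-0.52613617 -0.25313701 -5.58098192] (array([-0.34, -0.11,  0.52]), np.float64(-0.1))
```

apply_moves(series=[-0.3, -0.1, 0.3, 0, 0, 0, -0.3, -0.1, 0.5, 0, 0, 0, -0.3, -0.1, 0.5, 0, 0, 0])

```text
t: 10.28
position: [0.5202, -0.4402, 0.0152]
eef_rot: [[0.857, -0.516, -0.0], [-0.516, -0.857, 0.0], [-0.0, -0.0, -1.0]]
contact_force: [-1.1, 0.5, -4.4]
opening: 0.0595
grasp_force: 30.0
```

apply_moves(series=[0, 0, 0, 0, 0, 0, 0, 0, 0, 0, 0, 0, 0, 0, 0, 0, 0, 0, 0, 0, -8, 0, 0, 0, 0, 0, -8, 0, 0, 0, 0, 0, -8, 0, 0, 0], jaw=7.6)

```text
t: 11.02
position: [0.5211, -0.441, 0.0967]
eef_rot: [[0.857, -0.516, 0.002], [-0.516, -0.857, -0.002], [0.003, 0.001, -1.0]]
contact_force: [-0.2, 0.1, 0.5]
opening: 0.0761
grasp_force: 0.0
```

```bash
python3 -c "
from h import *
s=observe();print(s['position'],s['contact_force'],go(.4645,-.149,.05,-121),go(.4645,-.149,.05,-90))"
```

```text
[ 0.52114452 -0.44104383  0.0967084 ] [-0.23703414  0.13447852  0.4580229 ] (array([-19.94, -22.1 ,   4.6 ]), np.float64(-0.1)) (array([-19.94, -22.1 ,   4.6 ]), np.float64(-31.1))
```

apply_moves(series=[-19.9, -22.1, 4.4, 0, 0, 0, -19.9, -22.1, 4.4, 0, 0, 0, -19.9, -22.1, 4.4, 0, 0, 0, -19.9, -22.1, 4.4, 0, 0, 0, -19.9, -22.1, 4.4, 0, 0, 0, -19.9, -22.1, 4.4, 0, 0, 0, -19.9, -22.1, 4.4, 0, 0, 0], jaw=8.8)

```text
t: 11.9
position: [0.4637, -0.1484, 0.0504]
eef_rot: [[0.857, -0.515, -0.001], [-0.515, -0.857, 0.0], [-0.001, 0.0, -1.0]]
contact_force: [-0.3, -0.6, 0.5]
opening: 0.0879
grasp_force: 0.0
```

```bash
python3 -c "
from h import *
s=observe();print(s['position'],go(.4645,-.149,.008,-121))
e=snap('scene');t=snap('top')
# large tray check: bench block in top
cv2.imwrite('pics/a4.png',np.hstack([cv2.resize(e['frame'][120:200,80:260],(400,400),interpolation=2),cv2.resize(t['frame'][150:270,270:450],(400,400),interpolation=2)])[...,::-1])"
```

```text
[ 0.46372493 -0.14837599  0.05040434] (array([0.1 , 0.01, 4.24]), np.float64(-0.0))
```

View pics/a4.png

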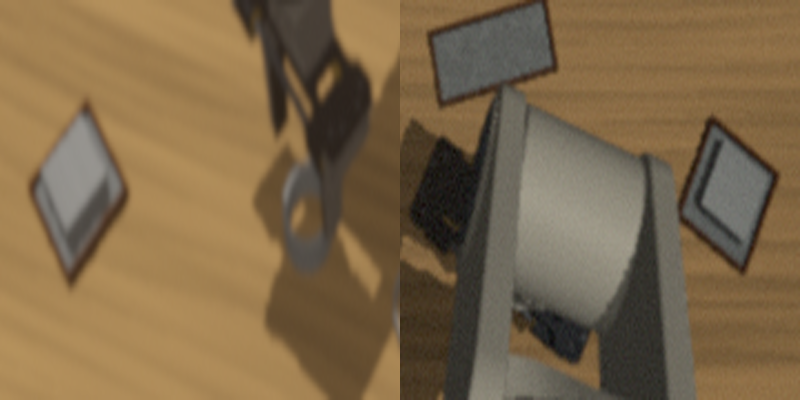

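The bench block lies flat inside the large tray, and the fingers straddle the wide bangle at (307,215) in the crop. I'll descend and grip it.

apply_moves(series=[0.1, 0, 4.2, 0, 0, 0, 0.1, 0, 4.2, 0, 0, 0, 0.1, 0, 4.2, 0, 0, 0])

```text
t: 12.38
position: [0.4649, -0.1495, 0.0096]
eef_rot: [[0.856, -0.517, -0.0], [-0.517, -0.856, 0.0], [-0.0, 0.0, -1.0]]
contact_force: [0.4, -0.6, -0.6]
opening: 0.0878
grasp_force: 0.0
```

apply_moves(series=[0, 0, 0, 0, 0, 0, 0, 0, 0, 0, 0, 0, 0, 0, 0, 0, 0, 0, 0, 0, 0, 0, 0, 0], jaw=5.5)

```text
t: 12.88
position: [0.4651, -0.1489, 0.0096]
eef_rot: [[0.857, -0.516, 0.001], [-0.516, -0.857, -0.0], [0.001, -0.0, -1.0]]
contact_force: [-1.1, -0.8, 7.3]
opening: 0.0598
grasp_force: 30.0
```

```bash
python3 -c "
from h import *
s=observe();print(s['position'],go(.516,.401,.11,-121))
e=snap('scene')
cv2.imwrite('pics/a5.png',cv2.resize(e['frame'][120:200,170:270],(500,400),interpolation=2)[...,::-1])"
```

```text
[ 0.46505108 -0.14894015  0.00964529] (array([-24.  , -49.74, -10.05]), np.float64(-0.1))
```

View pics/a5.png

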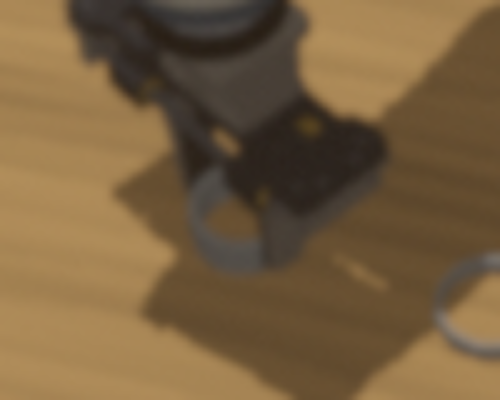

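The bangle is gripped near its diameter, at (235,225) in the crop. I'll lift and carry it.

apply_moves(series=[0, 0, -5, 0, 0, 0, 0, 0, -10, 0, 0, 0, -2, -4, -10, 0, 0, 0, -4, -8, -10, 0, 0, 0, -6.5, -13, -10, 0, 0, 0, -9, -18, -10, 0, 0, 0, -12, -24, -10, 0, 0, 0, -14, -29, -10, 0, 0, 0])

```text
t: 13.92
position: [0.494, 0.1739, 0.1091]
eef_rot: [[0.857, -0.516, -0.0], [-0.516, -0.857, -0.0], [-0.0, 0.0, -1.0]]
contact_force: [1.1, 0.2, -1.4]
opening: 0.06
grasp_force: 30.0
```

```bash
python3 -c "
from h import *
s=observe();print(s['position'],go(.516,.401,.11,-121))"
```

```text
[0.49395083 0.17388784 0.10911865] (array([ -9.82, -20.6 ,  -0.09]), np.float64(-0.0))
```

apply_moves(series=[-9.8, -20.6, 0, 0, 0, 0, -9.8, -20.6, 0, 0, 0, 0, -9.8, -20.6, 0, 0, 0, 0, -9.8, -20.6, 0, 0, 0, 0, -9.8, -20.6, 0, 0, 0, 0, -9.8, -20.6, 0, 0, 0, 0, -9.8, -20.6, 0, 0, 0, 0])

```text
t: 14.8
position: [0.5166, 0.3975, 0.109]
eef_rot: [[0.856, -0.517, -0.001], [-0.517, -0.856, -0.001], [-0.0, 0.001, -1.0]]
contact_force: [-0.6, -0.6, -0.6]
opening: 0.0601
grasp_force: 30.0
```

```bash
python3 -c "
from h import *
s=observe();print(s['position'],go(.516,.401,.11,-121),s['contact_force'])
e=snap('scene');t=snap('top')
cv2.imwrite('pics/a6.png',np.hstack([cv2.resize(e['frame'][170:270,360:460],(400,400),interpolation=2),cv2.resize(t['frame'][160:260,50:150],(400,400),interpolation=2)])[...,::-1])"
```

```text
[0.51657201 0.39749908 0.10895879] (array([-0.23, -0.27, -0.1 ]), np.float64(-0.1)) [-0.57624881 -0.58269672 -0.55632533]
```

View pics/a6.png

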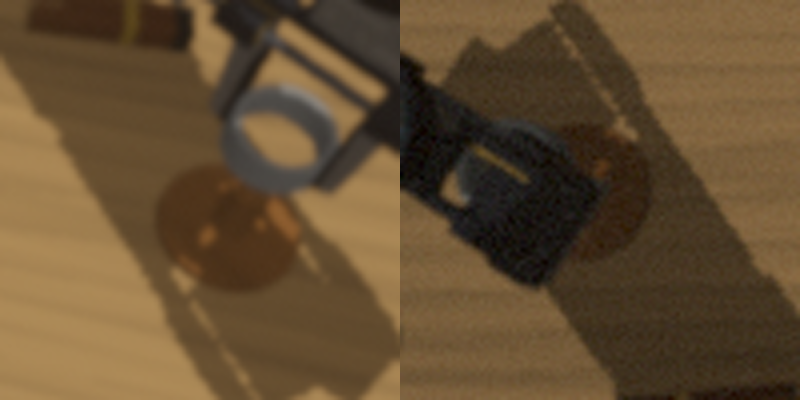

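In scene, the bangle's centre is at about (282,138) in the crop, i.e. (430.5,204.5), and the post is below it. I'll convert that at the bangle's height to check the centring.

```bash
python3 -c "
from h import *
e=snap('scene')
print(plane(e,[(430.5,204.5)],.112), plane(e,[(417,226.3)],.010))
s=observe();print(s['position'],go(.516,.401,.05,-121))"
```

```text
[[0.51328739 0.40169323 0.112     ]] [[0.516492  0.4026487 0.01     ]]
[0.51691884 0.39786668 0.10925517] (array([-0.24, -0.22,  5.93]), np.float64(-0.1))
```

apply_moves(series=[0.1, -0.1, 0, 0, 0, 0, 0.1, -0.1, 2, 0, 0, 0, 0.1, -0.1, 4, 0, 0, 0, 0.1, -0.1, 6, 0, 0, 0, 0.1, -0.1, 7.5, 0, 0, 0, 0.1, -0.1, 8.3, 0, 0, 0, 0.1, -0.1, 8.6, 0, 0, 0, 0.1, -0.1, 8.6, 0, 0, 0])

```text
t: 15.95
position: [0.5183, 0.3994, 0.0233]
eef_rot: [[0.857, -0.516, 0.0], [-0.516, -0.857, 0.0], [0.0, -0.0, -1.0]]
contact_force: [-0.2, -0.8, -0.6]
opening: 0.0603
grasp_force: 30.0
```

apply_moves(series=[0, 0, 0.1, 0, 0, 0, 0, 0, 0.1, 0, 0, 0])

```text
t: 16.2
position: [0.5184, 0.3993, 0.0225]
eef_rot: [[0.857, -0.516, 0.001], [-0.516, -0.857, 0.0], [0.0, -0.001, -1.0]]
contact_force: [-0.6, 0.7, -1.4]
opening: 0.0604
grasp_force: 30.0
```

Lower another 3 mm, then release and lift.

apply_moves(series=[0, 0, 0.15, 0, 0, 0, 0, 0, 0.25, 0, 0, 0, 0, 0, 0.25, 0, 0, 0])

```text
t: 16.58
position: [0.5182, 0.3992, 0.0197]
eef_rot: [[0.857, -0.516, 0.0], [-0.516, -0.857, 0.0], [0.0, -0.0, -1.0]]
contact_force: [-0.7, 0.1, 0.8]
opening: 0.0602
grasp_force: 30.0
```

apply_moves(series=[0, 0, 0, 0, 0, 0, 0, 0, 0, 0, 0, 0, 0, 0, 0, 0, 0, 0, 0, 0, -3, 0, 0, 0, 0, 0, -6, 0, 0, 0, 0, 0, -9, 0, 0, 0, 0, 0, -9, 0, 0, 0], jaw=8.2)

```text
t: 17.45
position: [0.5196, 0.4003, 0.112]
eef_rot: [[0.857, -0.516, 0.004], [-0.516, -0.857, 0.003], [0.002, -0.004, -1.0]]
contact_force: [0.4, -1.1, 0.2]
opening: 0.0816
grasp_force: 0.0
```

```bash
python3 -c "
from h import *
s=observe();print(s['position'],go(.482,-.001,.06,-121))"
```

```text
[0.51955678 0.4002615  0.11198626] (array([17.48, 36.33,  5.07]), np.float64(-0.1))
```

apply_moves(series=[17.5, 36.3, 0, 0, 0, 0, 17.5, 36.3, 0, 0, 0, 0, 17.5, 36.3, 2, 0, 0, 0, 17.5, 36.3, 4.5, 0, 0, 0, 17.5, 36.3, 4.5, 0, 0, 0, 17.5, 36.3, 4.5, 0, 0, 0, 17.5, 36.3, 4.5, 0, 0, 0, 17.5, 36.3, 4.5, 0, 0, 0], jaw=8.8)

```text
t: 18.45
position: [0.4793, -0.0037, 0.0633]
eef_rot: [[0.855, -0.519, -0.003], [-0.519, -0.855, -0.0], [-0.002, 0.001, -1.0]]
contact_force: [-0.4, 0.7, 0.7]
opening: 0.0882
grasp_force: 0.0
```

```bash
python3 -c "
from h import *
s=observe();print(s['position'],go(.482,-.001,.0035,-121))
e=snap('scene');t=snap('top')
cv2.imwrite('pics/a7.png',np.hstack([cv2.resize(e['frame'][140:220,220:320],(400,320),interpolation=2),cv2.resize(e['frame'][185:265,370:470],(400,320),interpolation=2)])[...,::-1])"
```

```text
[ 0.47932757 -0.00374259  0.06325184] (array([ 0.1 , -0.38,  5.97]), np.float64(-0.3))
```

View pics/a7.png

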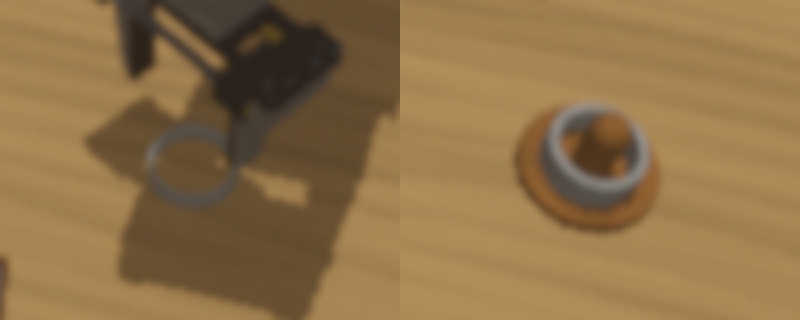

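The wide bangle sits round the post, level on its base, with its rim centre at (419.5,222) in the scene view. The fingers hover over the narrow bangle at (268,181). I'll settle over it and descend.

apply_moves(series=[0.1, 0, 3, 0, 0, 0, 0.1, 0, 3, 0, 0, 0, 0.1, 0, 3, 0, 0, 0])

```text
t: 18.92
position: [0.4818, -0.0017, 0.035]
eef_rot: [[0.857, -0.515, -0.0], [-0.515, -0.857, 0.0], [-0.0, 0.0, -1.0]]
contact_force: [0.3, -0.1, 1.1]
opening: 0.0879
grasp_force: 0.0
```

```bash
python3 -c "
from h import *
s=observe();print(s['position'],go(.482,-.001,.004,-121))
e=snap('scene');print(plane(e,[(419.5,222)],.036),plane(e,[(268,181.3)],.006))"
```

```text
[ 0.48177457 -0.00171539  0.03499366] (array([-0.02, -0.07,  3.1 ]), np.float64(0.0))
[[0.51884605 0.40078344 0.036     ]] [[4.80823067e-01 3.07731696e-04 6.00000000e-03]]
```

apply_moves(series=[0, -0.1, 2, 0, 0, 0, 0, -0.1, 3.1, 0, 0, 0, 0, -0.1, 3.1, 0, 0, 0])

```text
t: 19.35
position: [0.4818, -0.0016, 0.0034]
eef_rot: [[0.857, -0.516, -0.001], [-0.516, -0.857, 0.0], [-0.001, 0.001, -1.0]]
contact_force: [-0.3, -0.0, 0.1]
opening: 0.0883
grasp_force: 0.0
```

apply_moves(series=[0, 0, 0, 0, 0, 0, 0, 0, 0, 0, 0, 0, 0, 0, 0, 0, 0, 0, 0, 0, 0, 0, 0, 0], jaw=5.5)

```text
t: 19.85
position: [0.4824, -0.0018, 0.004]
eef_rot: [[0.857, -0.516, 0.001], [-0.516, -0.857, -0.0], [0.001, -0.0, -1.0]]
contact_force: [-1.0, 0.3, 3.4]
opening: 0.0613
grasp_force: 30.0
```

```bash
python3 -c "
from h import *
s=observe();print(s['position'],go(.516,.401,.11,-121))"
```

```text
[ 0.48243415 -0.00176235  0.00396361] (array([-17.9 , -36.24, -10.6 ]), np.float64(-0.1))
```

apply_moves(series=[0, 0, -5, 0, 0, 0, 0, 0, -10.5, 0, 0, 0, -2, -4, -10.5, 0, 0, 0, -4, -8, -10.5, 0, 0, 0, -6.5, -13, -10.5, 0, 0, 0, -9, -18, -10.5, 0, 0, 0, -11.5, -23, -10.5, 0, 0, 0, -14, -28, -10.5, 0, 0, 0])

```text
t: 20.85
position: [0.5064, 0.3122, 0.1085]
eef_rot: [[0.857, -0.516, -0.0], [-0.516, -0.857, -0.0], [0.0, 0.0, -1.0]]
contact_force: [-0.6, 0.8, 0.2]
opening: 0.0612
grasp_force: 30.0
```

```bash
python3 -c "
from h import *
s=observe();print(s['position'],go(.517,.401,.11,-121))"
```

```text
[0.50640513 0.31217831 0.10851375] (array([-3.67, -8.16, -0.15]), np.float64(-0.1))
```

apply_moves(series=[-3.6, -8, 0, 0, 0, 0, -3.6, -8, 0, 0, 0, 0, -3.6, -8, 0, 0, 0, 0, -3.6, -8, 0, 0, 0, 0])

```text
t: 21.35
position: [0.5166, 0.3963, 0.1081]
eef_rot: [[0.857, -0.516, -0.001], [-0.516, -0.857, -0.001], [-0.0, 0.001, -1.0]]
contact_force: [-0.1, -0.7, -0.8]
opening: 0.061
grasp_force: 30.0
```

```bash
python3 -c "
from h import *
s=observe();print(s['position'],go(.517,.401,.0405,-121))
e=snap('scene')
cv2.imwrite('pics/a8.png',cv2.resize(e['frame'][170:270,360:460],(600,600),interpolation=2)[...,::-1])"
```

```text
[0.51657925 0.39630854 0.1081361 ] (array([-0.2 , -0.43,  6.76]), np.float64(-0.1))
```

View pics/a8.png

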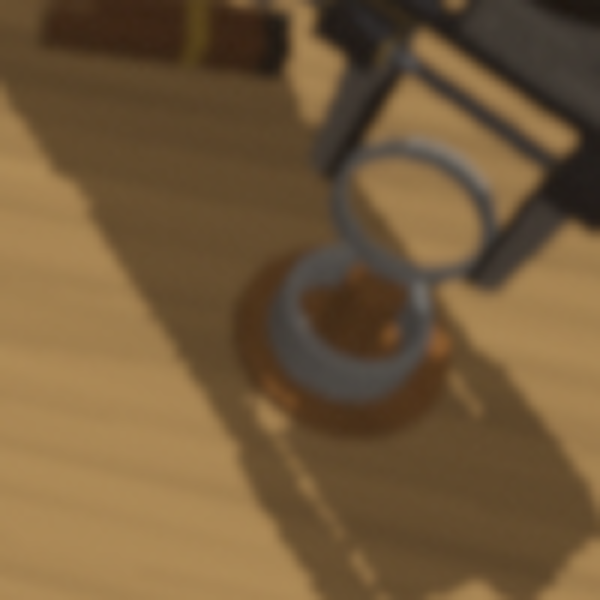

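The narrow ring's centre is at (415,208) in the crop, i.e. (429,205) in scene, and it hangs level above the post. I need about +3.5 mm in x and +3 mm in y, then I lower it.

apply_moves(series=[0.1, -0.4, 0, 0, 0, 0, 0.1, -0.4, 2, 0, 0, 0, 0.1, -0.4, 4, 0, 0, 0, 0.1, -0.4, 5.5, 0, 0, 0, 0.1, -0.4, 6.2, 0, 0, 0, 0.1, -0.4, 6.5, 0, 0, 0, 0.1, -0.4, 6.5, 0, 0, 0, 0.1, -0.4, 6.5, 0, 0, 0])

```text
t: 22.4
position: [0.5204, 0.4007, 0.0442]
eef_rot: [[0.857, -0.516, 0.001], [-0.516, -0.857, 0.001], [0.0, -0.001, -1.0]]
contact_force: [0.2, -0.2, 0.1]
opening: 0.0608
grasp_force: 30.0
```

apply_moves(series=[0, 0, 0.1, 0, 0, 0, 0, 0, 0.1, 0, 0, 0])

```text
t: 22.65
position: [0.5201, 0.4004, 0.0428]
eef_rot: [[0.857, -0.516, 0.0], [-0.516, -0.857, 0.0], [0.0, -0.0, -1.0]]
contact_force: [0.4, 0.2, 0.6]
opening: 0.0611
grasp_force: 30.0
```

apply_moves(series=[0, 0, 0.15, 0, 0, 0, 0, 0, 0.25, 0, 0, 0, 0, 0, 0.25, 0, 0, 0])

```text
t: 23.02
position: [0.52, 0.4004, 0.0401]
eef_rot: [[0.857, -0.516, -0.0], [-0.516, -0.857, -0.0], [-0.0, 0.0, -1.0]]
contact_force: [-0.7, -0.1, 0.0]
opening: 0.0614
grasp_force: 30.0
```

apply_moves(series=[0, 0, 0, 0, 0, 0, 0, 0, 0, 0, 0, 0, 0, 0, 0, 0, 0, 0, 0, 0, -3, 0, 0, 0, 0, 0, -6, 0, 0, 0, 0, 0, -7, 0, 0, 0, 0, 0, -7, 0, 0, 0], jaw=8.2)

```text
t: 23.9
position: [0.5202, 0.4005, 0.1103]
eef_rot: [[0.857, -0.516, 0.001], [-0.516, -0.857, 0.001], [0.0, -0.001, -1.0]]
contact_force: [0.7, -0.4, 0.1]
opening: 0.0821
grasp_force: 0.0
```

```bash
python3 -c "
from h import *
s=observe();print(s['position'],s['joint_pos'],go(.377,.309,.07,-173.8))"
```

```text
[0.52019497 0.40052557 0.11031651] [3.74626823e+01 2.90379286e+01 9.43671079e+01 2.15252793e-03
 5.65409314e+01 1.58523730e+02] (array([-7.55, 15.23,  4.02]), np.float64(52.7))
```

apply_moves(series=[-7.5, 15.2, 0, 0, 0, -80, -7.5, 15.2, 0, 0, 0, -80, -7.5, 15.2, 0, 0, 0, -80, -7.5, 15.2, 0, 0, 0, -80, -7.5, 15.2, 0, 0, 0, -80, -7.5, 15.2, 0, 0, 0, -80, -7.5, 15.2, 0, 0, 0, -80, -7.5, 15.2, 0, 0, 0, -80], jaw=6)

```text
t: 24.9
position: [0.3766, 0.3083, 0.1088]
eef_rot: [[0.654, 0.757, -0.002], [0.757, -0.654, -0.001], [-0.002, -0.0, -1.0]]
contact_force: [0.3, 0.5, 0.5]
opening: 0.0599
grasp_force: 0.0
```

```bash
python3 -c "
from h import *
s=observe();print(s['position'],s['joint_pos'],go(.377,.309,.06,6.2))
e=snap('scene')
cv2.imwrite('pics/a9.png',cv2.resize(e['frame'][140:260,340:460],(600,600),interpolation=2)[...,::-1])"; sed -i 's/"dark":L/"dark":L/' m2.py
```

```text
[0.37660684 0.30827488 0.10879522] [3.91248273e+01 1.60030523e+01 1.15591252e+02 1.68099286e-03
 4.85278080e+01 7.99435312e+01] (array([ 0.09, -0.02,  4.88]), np.float64(-47.0))
```

View pics/a9.png

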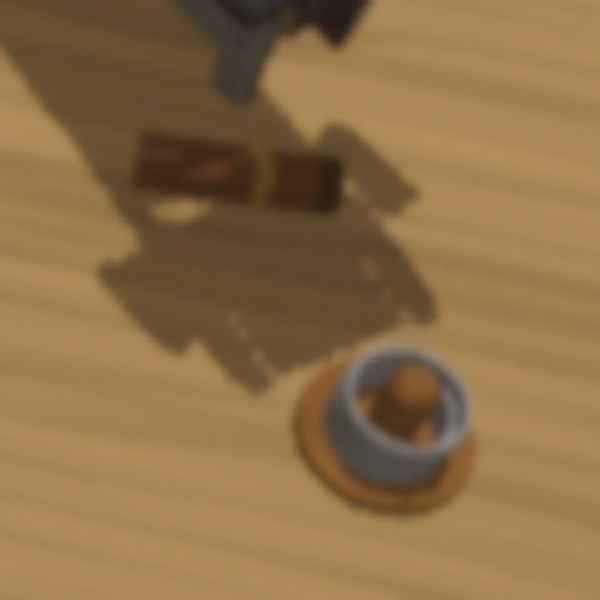

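Both bangles are stacked level round the post, with the narrow rim centre at (422,220) in scene. The clamp lies at (388,174) under the gripper. I'll check the narrow offset and approach the clamp.

```bash
python3 -c "
from h import *
e=snap('scene');t=snap('top');print(plane(e,[(422,220)],.048));print(tri(t,[(127,262)],e,[(388,174.4)]))
print(go(.377,.311,.045,6.2))"
```

```text
[[0.51921038 0.4030639  0.048     ]]
(array([0.3765059 , 0.31103511, 0.01324243]), np.float64(0.006086532465116976))
(array([ 0.22, -0.15,  6.41]), np.float64(-47.4))
```

apply_moves(series=[0.2, -0.1, 6, 0, 0, -47, 0.2, -0.1, 6, 0, 0, -47, 0.2, -0.1, 6, 0, 0, -47, 0.2, -0.1, 6, 0, 0, -47, 0.2, -0.1, 6, 0, 0, -47, 0.2, -0.1, 6, 0, 0, -47])

```text
t: 25.8
position: [0.3776, 0.3108, 0.0496]
eef_rot: [[-0.101, 0.995, -0.001], [0.995, 0.101, -0.001], [-0.0, -0.001, -1.0]]
contact_force: [0.2, 0.9, -0.8]
opening: 0.06
grasp_force: 0.0
```

```bash
python3 -c "
from h import *
print(observe()['position'],go(.377,.311,.010,6.2))
e=snap('scene')
cv2.imwrite('pics/a10.png',cv2.resize(e['frame'][140:220,340:440],(500,400),interpolation=2)[...,::-1])"
```

```text
[0.37759217 0.31079008 0.04960835] (array([ 0.03, -0.05,  3.96]), np.float64(-0.4))
```

View pics/a10.png

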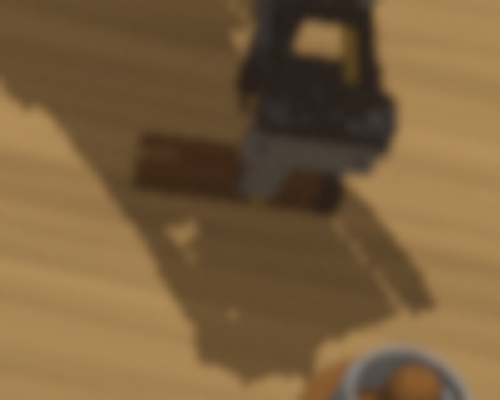

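The fingers are aligned across the clamp near its middle, with the front finger at (262,175) in the crop. I'll descend and grip.

apply_moves(series=[0, 0, 2.5, 0, 0, 0, 0, 0, 3.9, 0, 0, 0, 0, 0, 3.9, 0, 0, 0])

```text
t: 26.22
position: [0.3771, 0.3104, 0.0101]
eef_rot: [[-0.102, 0.995, -0.002], [0.995, 0.102, -0.002], [-0.001, -0.002, -1.0]]
contact_force: [-0.3, -0.3, 0.7]
opening: 0.0598
grasp_force: 0.0
```

apply_moves(series=[0, 0, 0, 0, 0, 0, 0, 0, 0, 0, 0, 0, 0, 0, 0, 0, 0, 0, 0, 0, 0, 0, 0, 0, 0, 0, -8, 0, 0, 0, 0, 0, -8, 0, 0, 0], jaw=2)

```text
t: 26.98
position: [0.3791, 0.312, 0.0937]
eef_rot: [[-0.103, 0.995, 0.003], [0.995, 0.103, 0.002], [0.002, 0.003, -1.0]]
contact_force: [0.1, 0.8, -1.4]
opening: 0.0257
grasp_force: 30.0
```

```bash
python3 -c "
from h import *
s=observe();print(s['position'],s['joint_pos'],go(.632,-.163,.09,11.7))
e=snap('scene')
cv2.imwrite('pics/a11.png',cv2.resize(e['frame'][120:220,320:440],(600,500),interpolation=2)[...,::-1])"
```

```text
[0.37911282 0.31203733 0.09369724] [3.92809154e+01 1.75510019e+01 1.15926182e+02 1.71272566e-03
 4.63217248e+01 3.33458243e+01] (array([-49.86,  20.24,   0.33]), np.float64(-5.8))
```

apply_moves(series=[-3, 1, 0, 0, 0, -1, -9, 3.5, 0, 0, 0, -2, -14, 6, 0, 0, 0, -3, -20, 8, 0, 0, 0, -4, -25, 10, 0, 0, 0, -6, -31, 12.5, 0, 0, 0, -6, -37, 15, 0, 0, 0, -6, -43, 17.5, 0, 0, 0, -6])

```text
t: 28.02
position: [0.5932, -0.0939, 0.0903]
eef_rot: [[-0.207, 0.978, -0.001], [0.978, 0.207, 0.0], [0.0, -0.001, -1.0]]
contact_force: [1.5, 1.2, -0.8]
opening: 0.0256
grasp_force: 30.0
```

apply_moves(series=[0, 0, 0, 0, 0, 0, 0, 0, 0, 0, 0, 0])

```text
t: 28.28
position: [0.5919, -0.0919, 0.0901]
eef_rot: [[-0.206, 0.979, -0.002], [0.979, 0.206, 0.001], [0.001, -0.002, -1.0]]
contact_force: [-0.4, 0.1, -1.5]
opening: 0.0262
grasp_force: 30.0
```

```bash
python3 -c "
from h import *
s=observe();print(s['position'],go(.632,-.163,.03,11.7))"
```

```text
[ 0.59185699 -0.09190831  0.09008157] (array([-7.79,  2.48,  6.  ]), np.float64(0.2))
```

apply_moves(series=[-7.8, 2.5, 2, 0, 0, 0, -7.8, 2.5, 2, 0, 0, 0, -7.8, 2.5, 4, 0, 0, 0, -7.8, 2.5, 6, 0, 0, 0, -7.8, 2.5, 6, 0, 0, 0, -7.8, 2.5, 6, 0, 0, 0])

```text
t: 29.02
position: [0.6332, -0.1623, 0.0311]
eef_rot: [[-0.208, 0.978, -0.0], [0.978, 0.208, 0.0], [0.0, -0.0, -1.0]]
contact_force: [0.2, -1.4, -0.8]
opening: 0.0258
grasp_force: 30.0
```

```bash
python3 -c "
from h import *
s=observe();print(s['position'],go(.632,-.163,.0155,11.7))
e=snap('scene')
cv2.imwrite('pics/a12.png',cv2.resize(e['frame'][180:240,150:250],(700,420),interpolation=2)[...,::-1])"
```

```text
[ 0.63323258 -0.16225773  0.03108443] (array([-0.05, -0.14,  1.56]), np.float64(0.3))
```

View pics/a12.png

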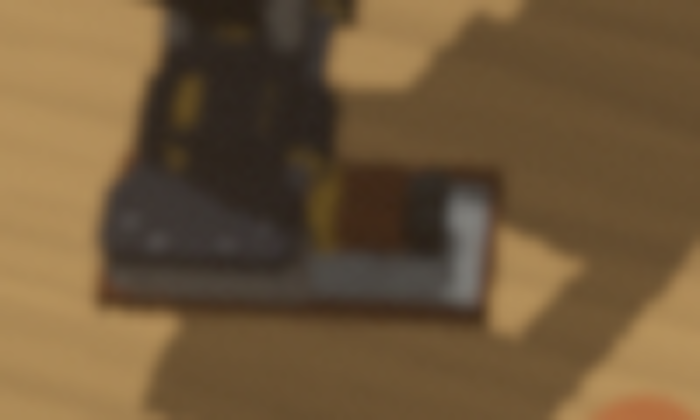

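The clamp is parallel to the long tray. Its jaw end is at about (445,210) in the crop, i.e. (213.6,210) in scene. I'll check that against where the end should be, near (0.621,-0.109).

```bash
python3 -c "
from h import *
e=snap('scene')
print(plane(e,[(213.6,210)],.031), go(.632,-.163,.0155,11.7))"
```

```text
[[ 0.61992132 -0.10682454  0.031     ]] (array([ 0.02, -0.19,  1.63]), np.float64(0.3))
```

Within 2 mm; lower, then release.

apply_moves(series=[0, -0.1, 0.8, 0, 0, 0, 0, -0.1, 1.3, 0, 0, 0, 0, -0.1, 1.55, 0, 0, 0, 0, -0.1, 1.55, 0, 0, 0])

```text
t: 29.62
position: [0.6325, -0.1634, 0.0155]
eef_rot: [[-0.207, 0.978, -0.0], [0.978, 0.207, 0.0], [0.0, -0.0, -1.0]]
contact_force: [0.4, -0.2, -1.0]
opening: 0.0253
grasp_force: 30.0
```

apply_moves(series=[0, 0, 0.05, 0, 0, 0, 0, 0, 0.05, 0, 0, 0])

```text
t: 29.88
position: [0.6326, -0.1634, 0.0155]
eef_rot: [[-0.207, 0.978, 0.0], [0.978, 0.207, -0.0], [-0.0, 0.0, -1.0]]
contact_force: [-1.6, 0.2, 5.1]
opening: 0.0254
grasp_force: 30.0
```

apply_moves(series=[0, 0, 0, 0, 0, 0, 0, 0, 0, 0, 0, 0, 0, 0, 0, 0, 0, 0, 0, 0, -6, 0, 0, 0, 0, 0, -12, 0, 0, 0, 0, -10, -15, 0, 0, 0, 0, -20, -15, 0, 0, 0, 0, -25, -15, 0, 0, 0], jaw=4)

```text
t: 30.88
position: [0.4504, -0.2017, 0.1621]
eef_rot: [[-0.207, 0.978, 0.001], [0.978, 0.207, -0.001], [-0.001, 0.001, -1.0]]
contact_force: [0.1, -0.8, -0.4]
opening: 0.0403
grasp_force: 0.0
```

```bash
python3 -c "
from h import *
s=observe();print(s['position'],s['contact_force'])
e=snap('scene')
a=cv2.resize(e['frame'][110:270,80:450],(800,346),interpolation=2)
b=np.hstack([cv2.resize(e['frame'][y-25:y+25,x-40:x+40],(400,250),interpolation=2) for x,y in((193,214),(305,245))])
cv2.imwrite('pics/fin.png',np.vstack([a,b])[...,::-1])"
```

```text
[ 0.45038223 -0.20167425  0.16212207] [ 0.13410869 -0.79386532 -0.42913104]
```

View pics/fin.png

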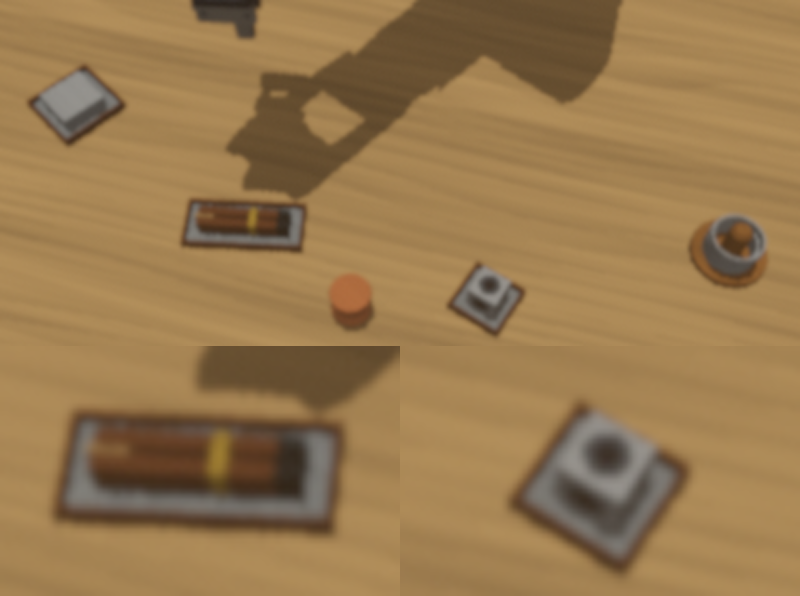

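The picture shows the bench block in the large tray (75,103), the clamp in the long tray (243,224) and the dapping block in the small tray (486,290). The bangles are stacked on the post (735,245), and the spool is where it was (350,295). Everything lies flat, so I'm handing in.

apply_moves(series=[0, 0, 0, 0, 0, 0, 0, 0, 0, 0, 0, 0, 0, 0, 0, 0, 0, 0, 0, 0, 0, 0, 0, 0])

```text
t: 31.42
position: [0.4526, -0.2013, 0.1614]
eef_rot: [[-0.208, 0.978, -0.0], [0.978, 0.208, 0.0], [0.0, -0.0, -1.0]]
contact_force: [0.8, 0.5, 0.3]
opening: 0.0399
grasp_force: 0.0
```

```bash
python3 -c "
from bench import ctrl
print(ctrl.close_job())"
```

```text
the job is handed in; nothing more can be done
None
```

I handed the job in at about 31 s: the final picture shows both bangles stacked on the post, both blocks and the clamp flat in their trays and the spool in place; the hand-in gave no verdict.

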